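# Scrape the warmer plate and hold its boost lever

## Robot

A 6-joint arm with a two-finger parallel gripper is mounted at the origin on a cart in front of the work surface, level with it; the furniture and walls round the work are solid. World frame = base frame: x ahead of the robot, y to its left, z up, the work surface at z = 0. Lengths are in m, angles in rad, forces in N, time in s.
With the tool pointing down it reaches from about 0.375 to 0.975 m from the base axis. Payload 3.8 kg.
Tool frame: the origin (TCP) lies midway between the tips of the shut fingers; the grasp point (between the pads) lies 19 mm behind it; z points along the fingers, y is the line along which they close (so a half turn about z gives the same grasp; the last joint's range is limited). The gripper opens to 85 mm and grips with 20 to 120 N. Pads are 22 mm wide; open, the fingers measure 114 mm over their backs; the gripper's body (76 mm by 85 mm) begins 54 mm behind the grasp point. The pads swing forward as they close: fully open they stand 13 mm farther back than shut.
Start: joints at [-1.15, 0.264, 1.604, -0, 1.274, -0.037], TCP at [0.298, -0.605, 0.231] pointing down, gripper open.
Joint ranges: [-2.63, 2.63], [-0.94, 2.18], [0.31, 2.57], [-1.31, 4.45], [0, 2.66], [-2.55, 2.55]. Speed limits (rad/s): [2.57, 2.57, 3.14, 3.14, 3.14, 3.14].

## Interface

Orientations are given as a rotation vector (axis times angle).
In Python, from workcell import bot, read_camera, camera_info, ticket gives the robot as it stands.
- The arm moves only by the tool servo_tool, never from a script. Its argument "targets" is a list of rows, each an object of numbers: "hand": the closure, from -1 (fully open) to 1 (shut); "x", "y", "z": the shift along the tool's x, y, z as a fraction of full scale; "roll": the turn about the tool's z as a fraction of full scale. In form: [{"hand": .., "x": .., "y": .., "z": .., "roll": ..}, ...]. A call has 1 to 10 rows; each row is the pose to reach, as a shift and turn from the pose commanded when the call began, along the tool's axes at that moment, turning the shorter way round; what a row does not reach only later rows make up. Full scale, the value 1, is 50 cm for a shift and 180 degrees for a turn. A row lasts 1/12 s, in which the tool goes at most 41.7 mm and 7.16 degrees, less where a joint would pass 70% of its speed; a pose out of reach is approached as far as the arm can. A call with a number of a shift or a turn outside -1 to 1 is refused whole. A call with a gripper value outside its range is refused whole. The fingers move at their own pace and stop on an object; "grip_force" is the grip in N (left out, the last holds). Time passes only in rows, so rows that repeat a pose let the fingers close. It gives the time, the measured TCP pose, the force, the opening and the grip force at its end, in the units of the state.
- bot.read_state(): the state, without advancing time (a new reading comes with each control period).
- read_camera(name): name is "scene" or "top" or "wrist"; returns the picture (480x640x3 uint8, red, green, blue); there is no depth.
- camera_info(name): a dict with "fx", "fy", "cx", "cy" (pixels), "eye" and "orientation" of the camera in the world; the wrist camera has in their place "T_tool_cam" (4x4, takes a point from camera to tool coordinates, whose origin is the TCP and whose axes are the flange's). Camera axes: x right, y down, z forward; pixel columns grow to the right and rows downward; lengths in m; the calibration is good to about 2 mm. A picture is of the moment at which its call begins: read the wrist's pose just before it. camera_info takes no time and is no camera call.
- ticket.finish_job(): hands the job in; it is judged then, once.
The state is a dict: "time": time; "q": joint angles; "joint_vel": joint speeds; "joint_torque": joint torques, N m; "tool_pos": TCP position; "tcp_rot": TCP orientation; "wrist_force": force on the tool from outside, world axes, zero at the start; "torque": the same for the moment, N m; "width": opening from 0.0 (shut) to 1.0 (fully open); "grip_force": force on a finger pad.
Only numpy, scipy, OpenCV 4.12 (cv2) and the standard library are available. Lean on these libraries where they do the work, as an engineer would, in place of code of your own. Each camera call takes 0.05 s, during which the arm holds its last target. There are 200 camera calls.

## Task

Before the bun warmer is heated up its plate must be bare: with the blue scraper, sweep all four crust chips off the dark plate into the crumb trough along its front (do not touch the chips with the fingers), then stand the scraper back upright on the bare counter and let go of it. Only then press the warmer's spring-return dial lever (the one with the yellow grip bar) down with the fingers, past the first two clicks to the third (neither short of it nor on to the end stop beyond), and finish while still holding it there, because it springs back as soon as it is let go. Leave the tin that stands near the scraper where it is.

Things in the scene. Friction and masses are not known exactly. Their poses are not given: they have to be found in the camera images.
- warmer: Bun plate warmer, fixed, 245 (x) by 205 mm (y). Origin on the counter under it; own x points away from the robot at yaw 0, z up. Rails, tops at z = 60, bound plate and trough left (y 95..105) and right (y -45..-35), and the plate's far side (x 115..125). Red control housing on the right: x -55..120, y -100..-45, top z = 105; dial lever on its outer right (-y) face.
- plate_center (a point): centre of the dark flat plate's top, at (30, 30, 50) mm in the warmer's frame; the plate spans x -57..115, y -35..95 mm; its front edge (x = -57) is open and drops into the crumb trough
- trough_center (a point): centre of the crumb trough's floor, at (-85, 30, 10) mm in the warmer's frame; inside x -115..-57, y -35..95 mm, front wall 5 mm thick with its top at z = 44 mm
- boost_lever (a joint): dial lever angle, rad: 0 at rest (arm towards the robot, 0.45 rad upward), grows as the bar is pressed down. Clicks at 0.30, 0.60, 0.90 (yellow, orange, white dots on the housing; at the third the arm is 0.45 rad below level); end stop 1.20. A spring drives it back to 0 from anywhere: 2 to 10 N at the bar, felt to swell and ease at each click, about 8 N at the third; no click holds it.
- dial_axle (a point): point on the lever's turning axis (the warmer's own y) at (10, -118, 72) mm in the warmer's frame, level with the middle of the grip bar
- lever_grip (a point): centre of the yellow grip bar at the lever's end: round bar of 9 mm radius and 34 mm length lying along the warmer's y, 65 mm from the axle; the steel arm joins it at its warmer-side half. Free space around and below it: its lowest point at the third click is 35 mm above the counter.
- scraper: blue scraper block with a steel sole, 120 g, standing loose on the counter, origin at the centre of its underside. Sole and body 30 mm (own x) by 110 mm (own y), up to z = 28 mm; on it a grip ridge 22 mm (x) by 64 mm (y) from z = 28 to 68 mm: grasp it across x. Same front and back.
- chip_1: brown crust chip, about 24 by 20 mm and 10 mm thick, 12 g, lying loose on the plate; origin at the centre of its underside
- chip_2: brown crust chip, about 24 by 20 mm and 10 mm thick, 12 g, lying loose on the plate; origin at the centre of its underside
- chip_3: brown crust chip, about 24 by 20 mm and 10 mm thick, 12 g, lying loose on the plate; origin at the centre of its underside
- chip_4: brown crust chip, about 24 by 20 mm and 10 mm thick, 12 g, lying loose on the plate; origin at the centre of its underside
- milk_tin: green food tin, 75 mm across and 58 mm high, stands loose near the scraper; leave it alone. Origin at the centre of its underside

How it is judged:
By the outcome, as a careful person would: the job done as asked, in the order asked, and still so for the second after the job is handed in, while the arm keeps its last pose, push and grip.
It also fails if it takes over 64 s, if anything falls off the work surface, if the arm or the gripper's body presses on something with over 40 N, if the wrist force passes 120 N, or if a joint passes its speed limit or range.

## Working session

There is one attempt and no reset: what is moved stays moved. The work goes in short steps, Python scripts to look and compute and a tool call to move; the robot and the scene stay as the last step left them, time stands still between calls to the robot, and variables do not carry over. Pictures are saved under pics/ and viewed, at most 10 in all, crops included, and the job is handed in when it is done.

Besides the shell and the picture viewer there is one more tool, called after ">>>" as name(argument=value, ...), one argument or row to a line, values as JSON. servo_tool: Moves the arm, as the interface text tells. Its arguments: {"type":"object","properties":{"targets":{"type":"array"},"grip_force":{"type":"number"}},"required":["targets"]}

```bash
ls; mkdir -p pics; python3 - <<'E'
from workcell import bot, read_camera, camera_info
import cv2,json
for n in("top","scene"):
    cv2.imwrite(f"pics/{n}0.png",read_camera(n)[:,:,::-1]); print(n,camera_info(n))
print(camera_info("wrist")); print(bot.read_state())
E
```

```text
pics
top {'fx': 495.89661114979947, 'fy': 495.89661114979947, 'cx': 327.5625474542792, 'cy': 242.5928528218908, 'eye': array([0.34202   , 0.12966939, 0.90667374]), 'orientation': array([-2.09755344,  2.10987838, -0.24080517])}
scene {'fx': 522.0370059725706, 'fy': 522.0370059725706, 'cx': 311.29976583436263, 'cy': 238.58418902646287, 'eye': array([-0.0466358 ,  0.71656213,  0.56843388]), 'orientation': array([-0.90248438,  2.26964481, -1.26869676])}
{'fx': 422.75337962862756, 'fy': 422.75337962862756, 'cx': 311.26720798051286, 'cy': 246.86812296260524, 'T_tool_cam': array([[ 2.92144378e-05, -9.58842972e-01, -2.83936883e-01,
         7.19738059e-02],
       [ 9.99999917e-01,  1.43448573e-04, -3.81529231e-04,
         8.98245108e-04],
       [ 4.06556962e-04, -2.83936848e-01,  9.58842897e-01,
        -1.42209415e-01],
       [ 0.00000000e+00,  0.00000000e+00,  0.00000000e+00,
         1.00000000e+00]])}
{'time': 0.1, 'q': array([-1.14990629e+00,  2.64707799e-01,  1.60527731e+00,  3.94517761e-05,
        1.27371559e+00, -3.68905712e-02]), 'joint_vel': array([ 0.00069177, -0.0017205 , -0.0029431 ,  0.00130358, -0.0006787 ,
       -0.00095885]), 'joint_torque': array([ 2.98595560e-04, -5.16705751e+01, -3.68590701e+01, -1.24150392e-04,
        6.21015424e-03,  2.43260217e-05]), 'tool_pos': array([ 0.29805763, -0.60486557,  0.2300448 ]), 'tcp_rot': array([-3.05763781e+00, -7.12328782e-01,  5.73346365e-04]), 'wrist_force': array([-0.12609819,  0.59976485,  0.00447835]), 'torque': array([-0.00469629, -0.03192151,  0.02168063]), 'grip_force': 0.0, 'width': 0.9956447466100735}
```

View pics/top0.png

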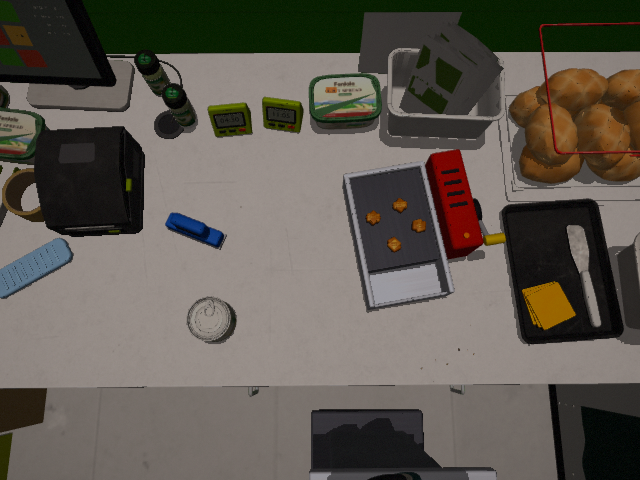

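View pics/scene0.png

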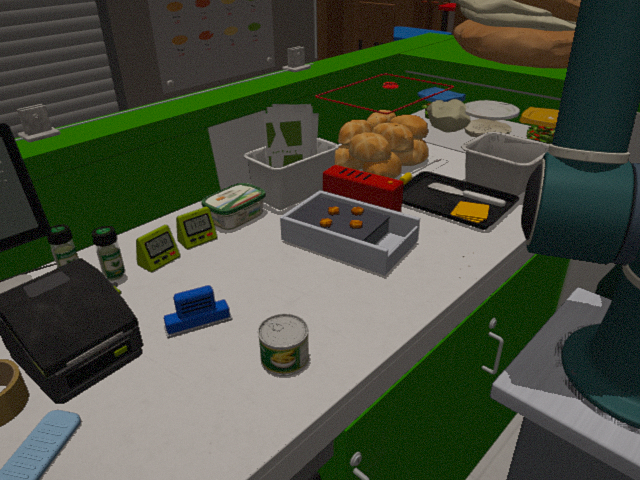

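The top view shows the scraper at about (196,230), the tin at (210,320), and the warmer's rim corners at about (345,175), (427,165), (452,297) and (370,307). The chips are at (373,217), (400,205), (419,226) and (393,244), and the yellow bar is at (494,239). The scene view shows the same layout, with the bar partly hidden near (405,177).

```bash
cat > h.py <<'E'
import numpy as np, cv2
from scipy.spatial.transform import Rotation as R
from workcell import bot, read_camera, camera_info
def cam(n, st=None):
    c=camera_info(n)
    if n=="wrist":
        T=np.array(c["T_tool_cam"]); Rt=R.from_rotvec(st["tcp_rot"]).as_matrix()
        return c,Rt@T[:3,:3],Rt@T[:3,3]+st["tool_pos"]
    return c,R.from_rotvec(c["orientation"]).as_matrix(),np.array(c["eye"])
def ray(C,p):
    c,Rm,e=C; d=Rm@np.array([(p[0]-c["cx"])/c["fx"],(p[1]-c["cy"])/c["fy"],1]); return e,d/np.linalg.norm(d)
def onz(C,p,z):
    e,d=ray(C,p); return e+d*(z-e[2])/d[2]
def proj(C,P):
    c,Rm,e=C; v=Rm.T@(np.array(P)-e); return np.array([c["fx"]*v[0]/v[2]+c["cx"],c["fy"]*v[1]/v[2]+c["cy"]])
def tri(A,B):
    (e1,d1),(e2,d2)=A,B
    s=np.linalg.lstsq(np.c_[d1,-d2],e2-e1,rcond=None)[0]
    a,b=e1+s[0]*d1,e2+s[1]*d2; return (a+b)/2,np.linalg.norm(a-b)
def blobs(img,lo,hi,roi,amin=15):
    h=cv2.cvtColor(img,cv2.COLOR_RGB2HSV); m=cv2.inRange(h,lo,hi)
    k=np.zeros_like(m); x0,y0,x1,y1=roi; k[y0:y1,x0:x1]=255; m&=k
    cs=cv2.findContours(m,cv2.RETR_EXTERNAL,cv2.CHAIN_APPROX_NONE)[0]
    return m,[c for c in cs if cv2.contourArea(c)>=amin]
def cen(c):
    M=cv2.moments(c); return np.array([M["m10"]/M["m00"],M["m01"]/M["m00"]])
E
python3 - <<'E'
from h import *
np.set_printoptions(precision=4,suppress=True)
t=cv2.imread("pics/top0.png")[:,:,::-1].copy(); s=cv2.imread("pics/scene0.png")[:,:,::-1].copy()
T=cam("top");S=cam("scene")
OR=((5,120,120),(22,255,255)); 
for nm,lo,hi,rt,rs in [("chips",*OR,(350,185,440,265),(310,195,380,240)),("blue",(105,150,40),(125,255,255),(155,205,235,255),(155,280,240,340)),("yellow",(20,150,120),(33,255,255),(475,225,515,255),(385,165,425,195)),("red",(0,180,80),(6,255,255),(420,140,490,265),(315,160,410,215))]:
    for im,r,C,w in((t,rt,T,'top'),(s,rs,S,'scene')):
        m,cs=blobs(im,lo,hi,r)
        for c in cs:
            p=cen(c);print(nm,w,p,cv2.contourArea(c),cv2.minAreaRect(c),*( [cv2.approxPolyDP(c,3,True)[:,0].tolist()] if nm in("blue","red") else []))
            if nm=="chips": print("   at .055",onz(C,p,.055)[:2])
for n,im,x,y,k in(("wt",t,335,140,180),):
    cv2.imwrite("pics/crop1.png",cv2.resize(im[y:y+180,x:x+190,::-1],None,fx=3.2,fy=3.2,interpolation=cv2.INTER_CUBIC))
for p in [(345,175),(427,165),(452,297),(370,307)]: print("rail",onz(T,p,.06))
E
```

```text
chips top [393.689  243.8389] 74.5 ((393.75006103515625, 243.2500457763672), (11.31370735168457, 9.192387580871582), 45.0)
   at .055 [0.534 0.01 ]
chips top [418.4022 225.4457] 46.0 ((417.636962890625, 225.19862365722656), (10.18257999420166, 8.075839042663574), 69.44395446777344)
   at .055 [ 0.5672 -0.0351]
chips top [372.6698 217.3272] 54.0 ((372.5, 218.0), (8.0, 11.0), 90.0)
   at .055 [0.5826 0.0458]
chips top [399.7023 204.6246] 51.5 ((400.0, 205.5), (7.0, 12.0), 90.0)
   at .055 [ 0.606  -0.0034]
chips scene [355.7794 222.0147] 34.0 ((356.0, 222.0), (4.0, 10.0), 90.0)
   at .055 [0.5326 0.0065]
chips scene [325.4107 220.4762] 28.0 ((325.51922607421875, 220.59616088867188), (4.510671138763428, 10.982503890991211), 78.69007110595703)
   at .055 [0.5822 0.0424]
chips scene [357.152  208.7719] 28.5 ((357.0, 209.0), (4.0, 10.0), 90.0)
   at .055 [ 0.5668 -0.0389]
chips scene [332.8889 208.716 ] 27.0 ((333.0, 209.0), (4.0, 8.0), 90.0)
   at .055 [ 0.605  -0.0053]
blue top [192.8873 228.0473] 716.0 ((194.55682373046875, 228.85574340820312), (58.16461944580078, 17.142070770263672), 2
[... 490 characters left out ...]
57141494750977), 82.87498474121094)
yellow scene [406.6219 175.4726] 33.5 ((405.5735168457031, 175.95584106445312), (5.65945291519165, 10.632911682128906), 59.03623962402344)
red top [456.4619 199.0859] 2823.0 ((456.4411926269531, 198.76470947265625), (99.19706726074219, 30.55948829650879), 75.96376037597656) [[453, 150], [432, 154], [452, 244], [457, 248], [480, 244], [482, 238], [460, 153]]
red scene [363.1687 177.4228] 816.0 ((362.5588684082031, 177.26470947265625), (79.30915069580078, 12.854387283325195), 14.03624439239502) [[323, 172], [387, 190], [402, 183], [338, 165]]
rail [0.6609 0.0942 0.06  ]
rail [ 0.6794 -0.0551  0.06  ]
rail [ 0.4391 -0.0857  0.06  ]
rail [0.4229 0.055  0.06  ]
```

View pics/crop1.png

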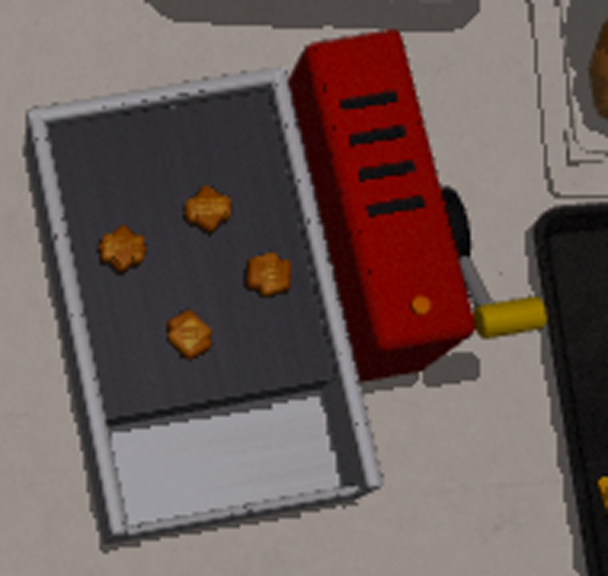

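The crop shows the plate with its four chips well clear of the rails. The trough is at the near end, and the yellow bar is at crop (510,317), right of the housing.

```bash
python3 - <<'E'
from h import *
np.set_printoptions(precision=4,suppress=True)
T=cam("top");S=cam("scene")
print("yellow",tri(ray(T,(494,239)),ray(S,(406.5,175.5))))
print("blue",onz(T,(195,229),.03),onz(T,(168,220),.028),onz(T,(221,241),.028),"tin",onz(T,(210,318),.058))
print(R.from_rotvec(bot.read_state()["tcp_rot"]).as_matrix())
E
```

```text
yellow (array([ 0.5283, -0.1514,  0.1045]), np.float64(0.004341218337701432))
blue [0.5694 0.368  0.03  ] [0.5872 0.419  0.028 ] [0.5471 0.3201 0.028 ] tin [0.4061 0.3266 0.058 ]
[[ 0.897   0.4419 -0.0008]
 [ 0.4419 -0.897   0.0019]
 [ 0.0001 -0.0021 -1.    ]]
```

>>> servo_tool(
  targets=[
    {"hand": -1,"x": 0.897,"y": -0.907,"z": -0.14,"roll": 0.101},
    {"hand": -1,"x": 0.897,"y": -0.907,"z": -0.14,"roll": 0.101},
    {"hand": -1,"x": 0.897,"y": -0.907,"z": -0.14,"roll": 0.101},
    {"hand": -1,"x": 0.897,"y": -0.907,"z": -0.14,"roll": 0.101},
    {"hand": -1,"x": 0.897,"y": -0.907,"z": -0.14,"roll": 0.101},
    {"hand": -1,"x": 0.897,"y": -0.907,"z": -0.14,"roll": 0.101},
    {"hand": -1,"x": 0.897,"y": -0.907,"z": -0.14,"roll": 0.101},
    {"hand": -1,"x": 0.897,"y": -0.907,"z": -0.14,"roll": 0.101},
    {"hand": -1,"x": 0.897,"y": -0.907,"z": -0.14,"roll": 0.101},
    {"hand": -1,"x": 0.897,"y": -0.907,"z": -0.14,"roll": 0.101},
  ],
)

```text
time: 0.93
tool_pos: [0.4292, -0.2106, 0.2766]
tcp_rot: [-3.134, -0.22, 0.0]
wrist_force: [1.3, -1.0, -0.2]
width: 0.996
grip_force: 0.0
```

>>> servo_tool(
  targets=[
    {"hand": -1,"x": 0.2,"y": -0.397,"z": -0.046,"roll": 0},
    {"hand": -1,"x": 0.2,"y": -0.397,"z": -0.046,"roll": 0},
    {"hand": -1,"x": 0.2,"y": -0.397,"z": -0.046,"roll": 0},
    {"hand": -1,"x": 0.2,"y": -0.397,"z": -0.046,"roll": 0},
    {"hand": -1,"x": 0.2,"y": -0.397,"z": -0.046,"roll": 0},
    {"hand": -1,"x": 0.2,"y": -0.397,"z": -0.046,"roll": 0},
    {"hand": -1,"x": 0.2,"y": -0.397,"z": -0.046,"roll": 0},
    {"hand": -1,"x": 0.2,"y": -0.397,"z": -0.046,"roll": 0},
    {"hand": -1,"x": 0.2,"y": -0.397,"z": -0.046,"roll": 0},
  ],
)

```text
time: 1.68
tool_pos: [0.5001, -0.0027, 0.2991]
tcp_rot: [3.133, 0.221, -0.002]
wrist_force: [0.5, 1.3, -0.5]
width: 1.001
grip_force: 0.0
```

```bash
python3 - <<'E'
from h import *
import pickle
st=bot.read_state(); im=read_camera("wrist"); print(st["tool_pos"],st["joint_vel"])
pickle.dump((st,im),open("w1.pkl","wb")); cv2.imwrite("pics/w1.png",im[:,:,::-1])
E
```

```text
[ 0.50009    -0.00270837  0.2991404 ] [-0.02196577 -0.00494215  0.00280356  0.00352702 -0.00273892  0.00185516]
```

View pics/w1.png

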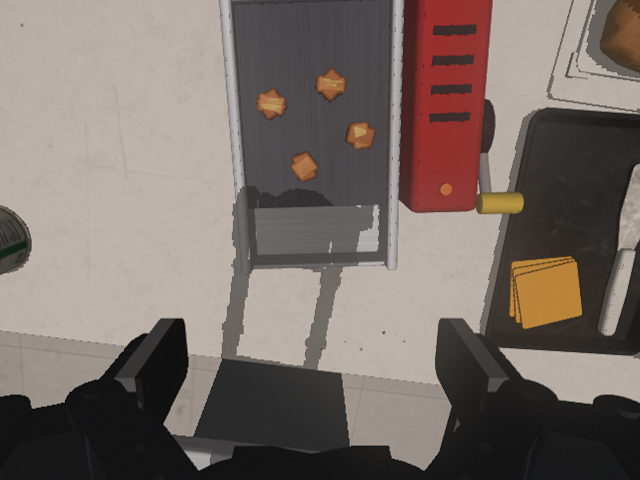

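The wrist view shows the chips at (271,103), (330,84), (360,135) and (305,166). The plate's front edge runs from about (250,205) to (388,205), the bar is at (500,203), and the rail front ends are at about (245,270) and (392,269).

```bash
python3 - <<'E'
from h import *
import pickle
np.set_printoptions(precision=4,suppress=True,linewidth=200)
st,im=pickle.load(open("w1.pkl","rb")); W=cam("wrist",st);T=cam("top");S=cam("scene")
g=cv2.cvtColor(im,cv2.COLOR_RGB2GRAY).astype(int)
for y in(30,60,180): print(y,g[y,215:255].tolist(),"|",g[y,380:412].tolist())
print("col 260",g[195:275,262].tolist()); print("col 380",g[195:275,372].tolist())
m,cs=blobs(im,(5,120,120),(22,255,255),(235,60,390,190))
tc={(.534,.01):(393.689,243.84),(.567,-.035):(418.4,225.4),(.5826,.0458):(372.67,217.33),(.606,-.0034):(399.7,204.62)}
for c in cs:
    p=cen(c)
    if cv2.contourArea(c)<60: continue
    q=onz(W,p,.058); k=min(tc,key=lambda k:np.hypot(k[0]-q[0],k[1]-q[1]))
    print("chip",p,q,tri(ray(W,p),ray(T,tc[k])))
m,cs=blobs(im,(20,150,100),(33,255,255),(470,185,530,220)); c=max(cs,key=cv2.contourArea); p=cen(c)
print("yel",p,cv2.boundingRect(c),cv2.minAreaRect(c),tri(ray(W,p),ray(T,(494.6,237.9))))
# red top: front edge + right
m,cs=blobs(im,(0,180,80),(6,255,255),(395,0,500,215)); c=max(cs,key=cv2.contourArea)
print("red",cv2.approxPolyDP(c,4,True)[:,0].tolist())
E
```

```text
30 [177, 177, 178, 178, 175, 167, 143, 146, 157, 172, 177, 183, 187, 188, 177, 127, 145, 120, 69, 68, 64, 82, 79, 78, 78, 80, 79, 78, 77, 77, 77, 77, 79, 79, 78, 78, 77, 77, 78, 78] | [71, 73, 74, 75, 73, 73, 75, 75, 73, 65, 60, 71, 100, 144, 149, 143, 185, 180, 178, 172, 166, 147, 78, 73, 41, 43, 44, 45, 45, 43, 45, 43]
60 [173, 173, 171, 171, 172, 173, 173, 176, 166, 118, 138, 115, 176, 179, 184, 185, 181, 167, 146, 128, 92, 68, 65, 80, 81, 79, 79, 80, 81, 79, 79, 78, 78, 79, 79, 80, 79, 80, 78, 78] | [71, 72, 74, 75, 73, 74, 75, 76, 73, 62, 70, 89, 134, 135, 116, 184, 177, 174, 170, 165, 152, 103, 74, 41, 45, 46, 44, 46, 45, 45, 44, 45]
180 [180, 180, 179, 178, 180, 180, 180, 180, 180, 181, 180, 180, 180, 180, 179, 180, 181, 182, 173, 130, 155, 170, 175, 181, 182, 178, 172, 150, 135, 99, 67, 62, 79, 79, 79, 78, 79, 78, 78, 80] | [75, 75, 75, 76, 77, 76, 70, 64, 83, 120, 149, 163, 178, 172, 173, 169, 163, 155, 134, 61, 48, 50, 51, 52, 51, 52, 52, 51, 51, 52, 54, 58]
col 260 [53, 54, 54, 53, 53, 54, 53, 54, 52, 54, 53, 54, 50, 92, 105, 104, 103, 102, 105, 104, 103, 104, 103, 102, 10
[... 797 characters left out ...]
0.0377  0.058 ] (array([ 0.5668, -0.0365,  0.0557]), np.float64(0.0030242693396830313))
chip [270.5791 103.1074] [0.5817 0.0432 0.058 ] (array([0.5825, 0.0446, 0.053 ]), np.float64(0.0023461646610258425))
chip [330.4195  83.5894] [ 0.6044 -0.0053  0.058 ] (array([ 0.6051, -0.0043,  0.056 ]), np.float64(0.0024502826431755027))
yel [502.2978 202.6574] (482, 193, 42, 21) ((502.42291259765625, 202.53366088867188), (19.834068298339844, 41.29234313964844), 88.21009063720703) (array([ 0.5313, -0.1509,  0.1096]), np.float64(0.002614552967288677))
red [[457, 0], [423, 0], [426, 61], [433, 40], [441, 43], [439, 50], [441, 45], [445, 48], [446, 37], [430, 33], [434, 24], [452, 22], [456, 13], [448, 5]]
```

```bash
python3 - <<'E'
from h import *
import pickle
np.set_printoptions(precision=4,suppress=True,linewidth=200)
st,im=pickle.load(open("w1.pkl","rb")); W=cam("wrist",st);T=cam("top")
L=np.array([onz(W,(c,r),.06) for c,r in((220.5,30),(223.5,60),(233.5,180))]);Rr=np.array([onz(W,(c,r),.06) for c,r in((402,30),(401.3,60),(398.5,180))])
for A in(L,Rr): d=A[0]-A[2]; print(A[:,:2].tolist(),np.degrees(np.arctan2(d[1],d[0])))
F=[onz(W,p,.05) for p in((262,207.8),(372,204.6))]; d=F[0]-F[1]; print(F,"front yaw",np.degrees(np.arctan2(-d[0],d[1])))
dl,dr=L[0]-L[2],Rr[0]-Rr[2]
yaw=np.mean([np.arctan2(dl[1],dl[0]),np.arctan2(dr[1],dr[0])]); u=np.array([np.cos(yaw),np.sin(yaw)]); v=np.array([-u[1],u[0]])
yl,yr=(L[:,:2]@v).mean(),(Rr[:,:2]@v).mean(); print("width",yl-yr)
oy=(yl+yr)/2-.03; ox=np.mean([f[:2]@u for f in F])+.057; o=ox*u+oy*v
print("yaw",np.degrees(yaw),"origin",o)
for p in((345.3,174.4),(423,161)): q=onz(T,p,.06)[:2]-o; print("top corner in warmer",q@u,q@v)
for q in((.5328,.0091),(.5668,-.0365),(.5825,.0446),(.605,-.0043),(.531,-.151)): q=np.array(q)-o; print(q@u,q@v)
pickle.dump((yaw,o),open("warmer.pkl","wb"))
w=lambda x,y:o+x*u+y*v
print("axle",w(.01,-.118),"plate",w(.03,.03))
E
```

```text
[[0.6320734846089564, 0.08988805076437045], [0.6098729073407766, 0.08562480291697776], [0.5118595987169678, 0.06863084566816571]] 10.027849432616774
[[0.6528295499504658, -0.05680523059060508], [0.6305850112625435, -0.0607611939581868], [0.5326298953533422, -0.07818150802450716]] 10.084040335103085
[array([0.4881, 0.0414, 0.05  ]), array([ 0.5055, -0.0604,  0.05  ])] front yaw 9.74266347807111
width 0.1480004455124332
yaw 10.05594488385993 origin [ 0.5582 -0.0289]
top corner in warmer 0.1237339736497057 0.10254496588072282
top corner in warmer 0.12367977790646108 -0.04151747100371891
-0.018320043290686594 0.04187452374836976
0.007195437966194959 -0.008961685947374868
0.036815095621107546 0.06815106189891693
0.05043103103325588 0.016073559051216907
-0.048047401469629464 -0.11545167933204795
axle [ 0.5886 -0.1434] plate [0.5825 0.0058]
```

>>> servo_tool(
  targets=[
    {"hand": -1,"x": 0.237,"y": -0.718,"z": 0.1,"roll": -0.333},
    {"hand": -1,"x": 0.237,"y": -0.718,"z": 0.1,"roll": -0.333},
    {"hand": -1,"x": 0.237,"y": -0.718,"z": 0.1,"roll": -0.333},
    {"hand": -1,"x": 0.237,"y": -0.718,"z": 0.1,"roll": -0.333},
    {"hand": -1,"x": 0.237,"y": -0.718,"z": 0.1,"roll": -0.333},
    {"hand": -1,"x": 0.237,"y": -0.718,"z": 0.1,"roll": -0.333},
    {"hand": -1,"x": 0.237,"y": -0.718,"z": 0.1,"roll": -0.333},
    {"hand": -1,"x": 0.237,"y": -0.718,"z": 0.1,"roll": -0.333},
    {"hand": -1,"x": 0.237,"y": -0.718,"z": 0.1,"roll": -0.333},
    {"hand": -1,"x": 0.237,"y": -0.718,"z": 0.1,"roll": -0.333},
  ],
)

```text
time: 2.57
tool_pos: [0.568, 0.3738, 0.2472]
tcp_rot: [-2.6, -1.759, 0.001]
wrist_force: [-0.7, -1.1, 0.1]
width: 0.999
grip_force: 0.0
```

>>> servo_tool(
  targets=[
    {"hand": -1,"x": 0,"y": 0,"z": 0,"roll": 0},
    {"hand": -1,"x": 0,"y": 0,"z": 0,"roll": 0},
  ],
)

```text
time: 2.73
tool_pos: [0.568, 0.3683, 0.2489]
tcp_rot: [2.605, 1.754, -0.003]
wrist_force: [-0.8, -0.7, 0.5]
width: 1.002
grip_force: 0.0
```

```bash
python3 - <<'E'
from h import *
import pickle
np.set_printoptions(precision=4,suppress=True)
st=bot.read_state(); im=read_camera("wrist"); print(st["tool_pos"],st["joint_vel"],st["q"],R.from_rotvec(st["tcp_rot"]).as_matrix())
pickle.dump((st,im),open("w2.pkl","wb")); cv2.imwrite("pics/w2.png",im[:,:,::-1])
m,cs=blobs(im,(105,150,20),(125,255,255),(0,0,640,400),200)
for c in cs: print(cv2.contourArea(c),cv2.approxPolyDP(c,4,True)[:,0].tolist())
E
```

```text
[0.568  0.3683 0.2489] [-0.0199 -0.0294  0.0123  0.0009  0.0012 -0.001 ] [ 0.5389  0.2592  1.5773 -0.0009  1.307   0.9248] [[ 0.3761  0.9266 -0.0013]
 [ 0.9266 -0.3761 -0.0018]
 [-0.0021 -0.0005 -1.    ]]
```

View pics/w2.png

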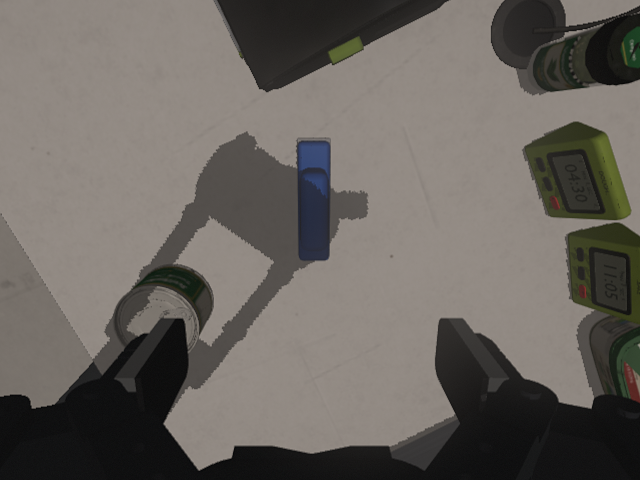

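The wrist view shows the scraper upright on the image's vertical axis, with columns 298–330 and rows 138–261. The far end of the ridge is at row 168. The tin is at (165,308), clear of the fingers.

```bash
python3 - <<'E'
from h import *
import pickle
np.set_printoptions(precision=4,suppress=True,linewidth=220)
st,im=pickle.load(open("w2.pkl","rb")); W=cam("wrist",st);T=cam("top");S=cam("scene")
b=im.astype(int); m=((b[:,:,2]-b[:,:,0])>25)
for r in range(135,266,4):
    c=np.where(m[r,280:350])[0]; print(r,c.min()+280 if len(c) else 0,c.max()+280 if len(c) else 0,b[r,314].tolist(),end="; ")
print()
print("far",tri(ray(W,(314,168)),ray(S,(175,293)))," near",tri(ray(W,(314,255)),ray(S,(209,285.5))))
for p,z in (((314,139),.028),((314,261),.028),((314,261),.068),((314,168),.068),((298,150),.028),((330,150),.028),((299,230),.068),((329,230),.068),((299,230),.028),((329,230),.028)): print(p,z,onz(W,p,z))
for off in(-.055,.055): 
  pass
E
```

```text
135 0 0 [142, 134, 129]; 139 0 0 [121, 116, 114]; 143 299 328 [53, 63, 95]; 147 298 329 [60, 76, 118]; 151 298 329 [59, 76, 117]; 155 298 329 [58, 74, 117]; 159 298 329 [57, 74, 116]; 163 298 329 [56, 73, 116]; 167 298 329 [50, 59, 87]; 171 299 329 [44, 46, 58]; 175 303 329 [47, 59, 94]; 179 304 326 [50, 66, 107]; 183 308 326 [48, 61, 97]; 187 307 326 [43, 48, 67]; 191 307 326 [42, 47, 67]; 195 307 326 [41, 46, 66]; 199 307 312 [40, 45, 65]; 203 307 315 [41, 46, 65]; 207 308 310 [39, 44, 64]; 211 306 311 [40, 44, 64]; 215 306 310 [40, 45, 64]; 219 307 308 [40, 44, 64]; 223 308 308 [40, 45, 64]; 227 308 308 [40, 45, 65]; 231 0 0 [40, 45, 63]; 235 0 0 [41, 46, 64]; 239 0 0 [41, 46, 64]; 243 0 0 [41, 46, 64]; 247 0 0 [43, 46, 63]; 251 0 0 [44, 47, 63]; 255 0 0 [43, 48, 65]; 259 326 326 [40, 43, 59]; 263 0 0 [146, 139, 132]; 
far (array([0.583 , 0.3991, 0.0694]), np.float64(0.007200160626456923))  near (array([0.5597, 0.3419, 0.0683]), np.float64(0.006906512656805922))
(314, 139) 0.028 [0.5919 0.4204 0.028 ]
(314, 261) 0.028 [0.5518 0.3211 0.028 ]
(314, 261) 0.068 [0.5566 0.3336 0.068 ]
(314, 168) 0.068 [0.5843 0.4023 0.068 ]
(298, 150) 0.028 [0.5761 0.4172 0.028 ]
(330, 150) 0.028 [0.601  0.4071 0.028 ]
(299, 230) 0.068 [0.5553 0.3619 0.068 ]
(329, 230) 0.068 [0.5772 0.3531 0.068 ]
(299, 230) 0.028 [0.5503 0.3529 0.028 ]
(329, 230) 0.028 [0.5749 0.343  0.028 ]
```

>>> servo_tool(
  targets=[
    {"hand": -1,"x": 0.007,"y": 0.006,"z": 0.08,"roll": 0},
    {"hand": -1,"x": 0.007,"y": 0.006,"z": 0.16,"roll": 0},
    {"hand": -1,"x": 0.007,"y": 0.006,"z": 0.23,"roll": 0},
    {"hand": -1,"x": 0.007,"y": 0.006,"z": 0.29,"roll": 0},
    {"hand": -1,"x": 0.007,"y": 0.006,"z": 0.34,"roll": 0},
    {"hand": -1,"x": 0.007,"y": 0.006,"z": 0.38,"roll": 0},
    {"hand": -1,"x": 0.007,"y": 0.006,"z": 0.41,"roll": 0},
    {"hand": -1,"x": 0.007,"y": 0.006,"z": 0.43,"roll": 0},
    {"hand": -1,"x": 0.007,"y": 0.006,"z": 0.43,"roll": 0},
    {"hand": -1,"x": 0.007,"y": 0.006,"z": 0.43,"roll": 0},
  ],
)

```text
time: 3.62
tool_pos: [0.5723, 0.3715, 0.0354]
tcp_rot: [2.606, 1.755, 0.001]
wrist_force: [0.0, 0.3, -0.1]
width: 0.997
grip_force: 0.0
```

>>> servo_tool(
  targets=[
    {"hand": 1,"x": 0,"y": 0,"z": 0,"roll": 0},
    {"hand": 1,"x": 0,"y": 0,"z": 0,"roll": 0},
    {"hand": 1,"x": 0,"y": 0,"z": 0,"roll": 0},
    {"hand": 1,"x": 0,"y": 0,"z": 0,"roll": 0},
    {"hand": 1,"x": 0,"y": 0,"z": 0,"roll": 0},
    {"hand": 1,"x": 0,"y": 0,"z": 0,"roll": 0},
    {"hand": 1,"x": 0,"y": 0,"z": 0,"roll": 0},
    {"hand": 1,"x": 0,"y": 0,"z": 0,"roll": 0},
    {"hand": 1,"x": 0,"y": 0,"z": 0,"roll": 0},
    {"hand": 1,"x": 0,"y": 0,"z": 0,"roll": 0},
  ],
  grip_force=60,
)

```text
time: 4.45
tool_pos: [0.5721, 0.3726, 0.0355]
tcp_rot: [-2.604, -1.757, -0.002]
wrist_force: [-1.0, 0.7, 5.3]
width: 0.25
grip_force: 59.6
```

>>> servo_tool(
  targets=[
    {"hand": 1,"x": 0,"y": 0,"z": -0.08,"roll": 0},
    {"hand": 1,"x": 0,"y": 0,"z": -0.16,"roll": 0},
    {"hand": 1,"x": 0,"y": 0,"z": -0.24,"roll": 0},
    {"hand": 1,"x": 0,"y": 0,"z": -0.3,"roll": 0},
    {"hand": 1,"x": -0.05,"y": 0.03,"z": -0.34,"roll": -0.02},
    {"hand": 1,"x": -0.1,"y": 0.065,"z": -0.34,"roll": -0.04},
    {"hand": 1,"x": -0.16,"y": 0.104,"z": -0.34,"roll": -0.06},
    {"hand": 1,"x": -0.22,"y": 0.143,"z": -0.34,"roll": -0.08},
    {"hand": 1,"x": -0.28,"y": 0.182,"z": -0.34,"roll": -0.1},
    {"hand": 1,"x": -0.32,"y": 0.208,"z": -0.34,"roll": -0.12},
  ],
)

```text
time: 5.28
tool_pos: [0.6078, 0.1814, 0.2034]
tcp_rot: [2.227, 2.216, -0.004]
wrist_force: [0.7, -0.0, -1.4]
width: 0.25
grip_force: 59.2
```

>>> servo_tool(
  targets=[
    {"hand": 1,"x": -0.08,"y": 0.016,"z": 0,"roll": -0.03},
    {"hand": 1,"x": -0.16,"y": 0.032,"z": 0,"roll": -0.058},
    {"hand": 1,"x": -0.24,"y": 0.049,"z": 0,"roll": -0.058},
    {"hand": 1,"x": -0.3,"y": 0.062,"z": 0,"roll": -0.058},
    {"hand": 1,"x": -0.337,"y": 0.069,"z": 0,"roll": -0.058},
    {"hand": 1,"x": -0.337,"y": 0.069,"z": 0,"roll": -0.058},
    {"hand": 1,"x": -0.337,"y": 0.069,"z": 0,"roll": -0.058},
    {"hand": 1,"x": -0.337,"y": 0.069,"z": 0,"roll": -0.058},
  ],
)

```text
time: 5.95
tool_pos: [0.6409, 0.0165, 0.2037]
tcp_rot: [-2.018, -2.405, 0.001]
wrist_force: [0.6, -0.0, -1.3]
width: 0.246
grip_force: 59.2
```

```bash
cat > wf.py <<'E'
from h import *
import pickle
np.set_printoptions(precision=4,suppress=True,linewidth=200)
yaw,o=pickle.load(open("warmer.pkl","rb")); u=np.array([np.cos(yaw),np.sin(yaw)]); v=np.array([-u[1],u[0]])
def rep():
    st=bot.read_state(); M=R.from_rotvec(st["tcp_rot"]).as_matrix(); q=st["tool_pos"][:2]-o
    print("t",st["time"],"tcp",st["tool_pos"],"warmer mm",1e3*np.array([q@u,q@v]),"toolx deg",np.degrees(np.arctan2(M[1,0],M[0,0])),"tilt",M[:2,2],"F",st["wrist_force"]); return st,M
E
python3 -c "from wf import *; rep()"
```

```text
t 5.95 tcp [0.6409 0.0165 0.2037] warmer mm [89.3734 30.3013] toolx deg 100.0085914922453 tilt [-0.0018  0.0007] F [ 0.5859 -0.0316 -1.3438]
```

>>> servo_tool(
  targets=[
    {"hand": 1,"x": 0,"y": 0,"z": 0.06,"roll": 0},
    {"hand": 1,"x": 0,"y": 0,"z": 0.12,"roll": 0},
    {"hand": 1,"x": 0,"y": 0,"z": 0.16,"roll": 0},
    {"hand": 1,"x": 0,"y": 0,"z": 0.19,"roll": 0},
    {"hand": 1,"x": 0,"y": 0,"z": 0.21,"roll": 0},
    {"hand": 1,"x": 0,"y": 0,"z": 0.22,"roll": 0},
    {"hand": 1,"x": 0,"y": 0,"z": 0.228,"roll": 0},
    {"hand": 1,"x": 0,"y": 0,"z": 0.231,"roll": 0},
    {"hand": 1,"x": 0,"y": 0,"z": 0.231,"roll": 0},
  ],
)

```text
time: 6.7
tool_pos: [0.6422, 0.0164, 0.09]
tcp_rot: [2.018, 2.407, 0.001]
wrist_force: [-0.4, 0.4, -1.8]
width: 0.246
grip_force: 59.3
```

```bash
python3 - <<'E'
from wf import *
rep(); im=read_camera("wrist"); s=read_camera("scene")
a=cv2.resize(im[0:480:,:,::-1],(400,300)); b=cv2.resize(s[150:285,240:420,::-1],(400,300),interpolation=cv2.INTER_CUBIC)
cv2.imwrite("pics/d1.png",np.hstack([a,b]))
E
```

```text
t 6.7 tcp [0.6422 0.0164 0.09  ] warmer mm [90.6325 29.9576] toolx deg 100.05645323473357 tilt [0.0012 0.    ] F [-0.3829  0.4458 -1.8203]
```

View pics/d1.png

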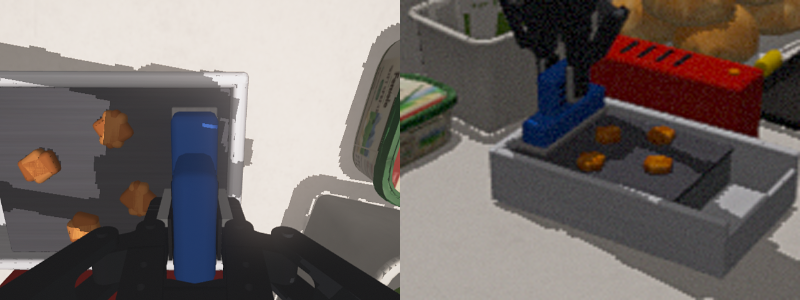

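The picture shows the scraper between the rails, behind all four chips.

>>> servo_tool(
  targets=[
    {"hand": 1,"x": 0,"y": 0,"z": 0.004,"roll": 0},
    {"hand": 1,"x": 0,"y": 0,"z": 0.007,"roll": 0},
    {"hand": 1,"x": 0,"y": 0,"z": 0.007,"roll": 0},
    {"hand": 1,"x": 0,"y": -0.01,"z": 0.007,"roll": 0},
    {"hand": 1,"x": 0,"y": -0.03,"z": 0.007,"roll": 0},
    {"hand": 1,"x": 0,"y": -0.05,"z": 0.007,"roll": 0},
    {"hand": 1,"x": 0,"y": -0.07,"z": 0.007,"roll": 0},
    {"hand": 1,"x": 0,"y": -0.09,"z": 0.007,"roll": 0},
    {"hand": 1,"x": 0,"y": -0.11,"z": 0.007,"roll": 0},
    {"hand": 1,"x": 0,"y": -0.13,"z": 0.007,"roll": 0},
  ],
)

```text
time: 7.63
tool_pos: [0.5762, 0.0045, 0.0857]
tcp_rot: [-2.019, -2.407, 0.0]
wrist_force: [1.0, -0.5, -1.6]
width: 0.248
grip_force: 59.3
```

```bash
python3 -c "from wf import *; rep()"
```

```text
t 7.6333 tcp [0.5762 0.0045 0.0857] warmer mm [23.5893 29.8003] toolx deg 100.02644267097025 tilt [-0.0001 -0.    ] F [ 0.9576 -0.5009 -1.5744]
```

>>> servo_tool(
  targets=[
    {"hand": 1,"x": 0,"y": -0.018,"z": 0,"roll": 0},
    {"hand": 1,"x": 0,"y": -0.036,"z": 0,"roll": 0},
    {"hand": 1,"x": 0,"y": -0.054,"z": 0,"roll": 0},
    {"hand": 1,"x": 0,"y": -0.072,"z": 0,"roll": 0},
    {"hand": 1,"x": 0,"y": -0.09,"z": 0,"roll": 0},
    {"hand": 1,"x": 0,"y": -0.108,"z": 0,"roll": 0},
    {"hand": 1,"x": 0,"y": -0.126,"z": 0,"roll": 0},
    {"hand": 1,"x": 0,"y": -0.144,"z": 0,"roll": 0},
    {"hand": 1,"x": 0,"y": -0.162,"z": 0,"roll": 0},
    {"hand": 1,"x": 0,"y": -0.178,"z": 0,"roll": 0},
  ],
)

```text
time: 8.47
tool_pos: [0.4888, -0.0109, 0.0856]
tcp_rot: [-2.018, -2.407, 0.0]
wrist_force: [-0.4, -0.4, -1.5]
width: 0.25
grip_force: 59.3
```

>>> servo_tool(
  targets=[
    {"hand": 1,"x": 0,"y": 0,"z": 0,"roll": 0},
    {"hand": 1,"x": 0,"y": 0,"z": 0,"roll": 0},
    {"hand": 1,"x": 0,"y": 0,"z": 0,"roll": 0},
  ],
)

```text
time: 8.72
tool_pos: [0.4903, -0.0108, 0.086]
tcp_rot: [2.018, 2.407, 0.001]
wrist_force: [0.1, -0.0, -1.4]
width: 0.248
grip_force: 59.2
```

```bash
python3 - <<'E'
from wf import *
rep(); im=read_camera("wrist"); s=read_camera("scene")
a=cv2.resize(im[0:480:,:,::-1],(400,300)); b=cv2.resize(s[150:285,240:420,::-1],(400,300),interpolation=cv2.INTER_CUBIC)
cv2.imwrite("pics/d2.png",np.hstack([a,b]))
E
```

```text
t 8.7167 tcp [ 0.4903 -0.0108  0.086 ] warmer mm [-63.6228  29.7159] toolx deg 100.02426981616013 tilt [0.0009 0.    ] F [ 0.1309 -0.0157 -1.3759]
```

View pics/d2.png

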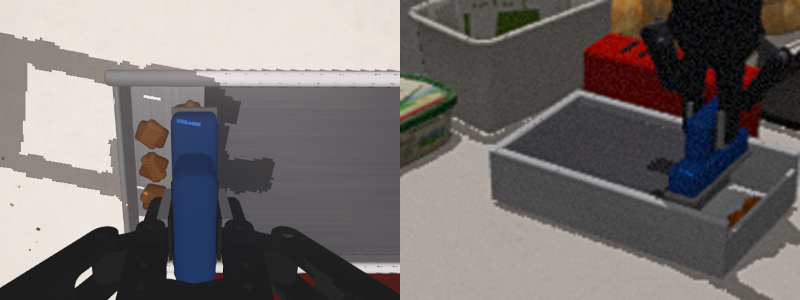

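Three chips lie in the trough. A fourth peeks out beside the scraper's left end at about (187,105), so I'll lift and check it.

>>> servo_tool(
  targets=[
    {"hand": 1,"x": 0,"y": 0,"z": -0.04,"roll": 0},
    {"hand": 1,"x": 0,"y": 0,"z": -0.1,"roll": 0},
    {"hand": 1,"x": 0.03,"y": 0,"z": -0.18,"roll": 0},
    {"hand": 1,"x": 0.1,"y": 0,"z": -0.25,"roll": 0},
    {"hand": 1,"x": 0.17,"y": 0,"z": -0.25,"roll": 0},
    {"hand": 1,"x": 0.24,"y": 0,"z": -0.25,"roll": 0},
    {"hand": 1,"x": 0.3,"y": 0,"z": -0.25,"roll": 0},
    {"hand": 1,"x": 0.3,"y": 0,"z": -0.25,"roll": 0},
    {"hand": 1,"x": 0.3,"y": 0,"z": -0.25,"roll": 0},
  ],
)

```text
time: 9.57
tool_pos: [0.4636, 0.1384, 0.2107]
tcp_rot: [2.014, 2.411, -0.0]
wrist_force: [-0.3, 0.4, -1.1]
width: 0.25
grip_force: 59.3
```

```bash
python3 - <<'E'
from wf import *
rep(); t=read_camera("top"); s=read_camera("scene")
m,cs=blobs(t,(5,120,60),(22,255,255),(340,150,460,310),8)
T=cam("top")
for c in cs:
    p=cen(c); f=[(onz(T,p,z)[:2]-o) for z in(.055,.02)]; print(p,cv2.contourArea(c),[1e3*np.array([q@u,q@v]) for q in f])
a=cv2.resize(t[150:310,340:470,::-1],(400,492),interpolation=cv2.INTER_CUBIC); b=cv2.resize(s[150:300,260:420,::-1],(400,492),interpolation=cv2.INTER_CUBIC)
cv2.imwrite("pics/d3.png",np.hstack([a,b]))
E
```

```text
t 9.5667 tcp [0.4636 0.1384 0.2107] warmer mm [-63.8448 181.231 ] toolx deg 100.24163154107838 tilt [ 0.0001 -0.0002] F [-0.3342  0.3665 -1.1447]
[392.083  292.9761] 118.5 [array([-101.3719,   63.5065]), array([-97.9303,  58.1478])]
[404.2431 290.851 ] 42.5 [array([-101.5606,   42.1104]), array([-98.1268,  35.8724])]
[380.4838 277.8101] 118.5 [array([-71.9489,  77.7814]), array([-67.2982,  73.0093])]
```

View pics/d3.png

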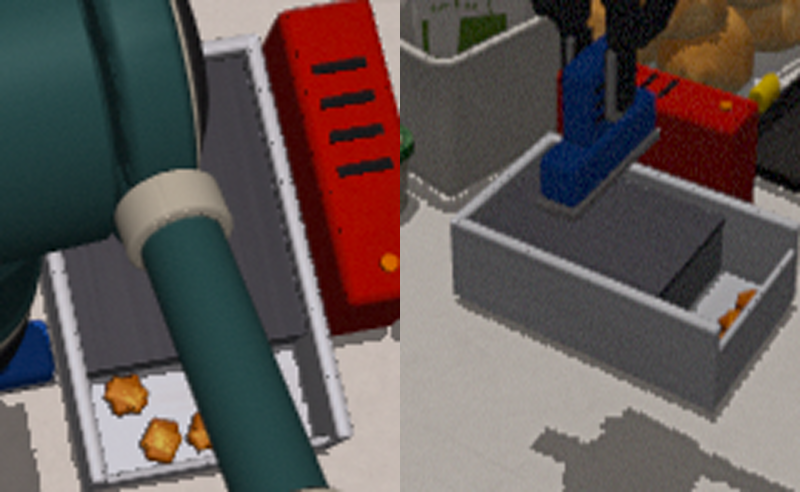

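The chips at crop (126,396), (160,440) and (200,432) lie on the trough floor, and the visible plate is bare. The fourth should be behind the arm, which I'll check once it has moved away. Next I'll set the scraper on free counter.

>>> servo_tool(
  targets=[
    {"hand": 1,"x": 0.05,"y": 0.05,"z": 0,"roll": 0},
    {"hand": 1,"x": 0.1,"y": 0.1,"z": 0,"roll": 0},
    {"hand": 1,"x": 0.15,"y": 0.15,"z": 0,"roll": 0},
    {"hand": 1,"x": 0.2,"y": 0.2,"z": 0,"roll": 0},
    {"hand": 1,"x": 0.244,"y": 0.24,"z": 0,"roll": 0},
    {"hand": 1,"x": 0.244,"y": 0.24,"z": 0.06,"roll": 0},
    {"hand": 1,"x": 0.244,"y": 0.24,"z": 0.12,"roll": 0},
    {"hand": 1,"x": 0.244,"y": 0.24,"z": 0.18,"roll": 0},
    {"hand": 1,"x": 0.244,"y": 0.24,"z": 0.24,"roll": 0},
    {"hand": 1,"x": 0.244,"y": 0.24,"z": 0.28,"roll": 0},
  ],
)

```text
time: 10.5
tool_pos: [0.5596, 0.2754, 0.0667]
tcp_rot: [-2.02, -2.404, 0.007]
wrist_force: [-1.0, 0.4, -1.9]
width: 0.249
grip_force: 59.5
```

```bash
python3 - <<'E'
from wf import *
rep(); t=read_camera("top")
m,cs=blobs(t,(5,120,60),(22,255,255),(340,150,460,310),8)
T=cam("top")
for c in cs:
    p=cen(c); q=onz(T,p,.02)[:2]-o; print(p,cv2.contourArea(c),1e3*np.array([q@u,q@v]))
E
```

```text
t 10.5 tcp [0.5596 0.2754 0.0667] warmer mm [ 54.6051 299.3586] toolx deg 99.90955950842496 tilt [-0.0043 -0.0024] F [-0.9764  0.4342 -1.8937]
[392.083  292.9761] 118.5 [-97.9303  58.1478]
[407.6197 289.8476] 117.0 [-97.4535  29.5181]
[423.0667 287.425 ] 120.0 [-98.1912   1.2463]
[380.4838 277.8101] 118.5 [-67.2982  73.0093]
```

All four chips are in the trough, at warmer x from -98 to -67. Now I'll set the scraper down gently.

>>> servo_tool(
  targets=[
    {"hand": 1,"x": 0,"y": 0,"z": 0.02,"roll": 0},
    {"hand": 1,"x": 0,"y": 0,"z": 0.04,"roll": 0},
    {"hand": 1,"x": 0,"y": 0,"z": 0.05,"roll": 0},
    {"hand": 1,"x": 0,"y": 0,"z": 0.06,"roll": 0},
    {"hand": 1,"x": 0,"y": 0,"z": 0.064,"roll": 0},
    {"hand": 1,"x": 0,"y": 0,"z": 0.064,"roll": 0},
    {"hand": 1,"x": 0,"y": 0,"z": 0.064,"roll": 0},
  ],
)

```text
time: 11.13
tool_pos: [0.5612, 0.2783, 0.0395]
tcp_rot: [2.018, 2.407, 0.002]
wrist_force: [-0.2, 0.7, -1.7]
width: 0.248
grip_force: 59.4
```

```bash
python3 -c "from wf import *; rep()"
```

```text
t 11.1333 tcp [0.5612 0.2783 0.0395] warmer mm [ 56.5981 301.9549] toolx deg 100.03910345858351 tilt [0.0011 0.0005] F [-0.2407  0.666  -1.6693]
```

Not in contact yet, about 4 mm to go.

>>> servo_tool(
  targets=[
    {"hand": 1,"x": 0,"y": 0,"z": 0.003,"roll": 0},
    {"hand": 1,"x": 0,"y": 0,"z": 0.006,"roll": 0},
    {"hand": 1,"x": 0,"y": 0,"z": 0.009,"roll": 0},
    {"hand": 1,"x": 0,"y": 0,"z": 0.009,"roll": 0},
    {"hand": 1,"x": 0,"y": 0,"z": 0.009,"roll": 0},
  ],
)

```text
time: 11.55
tool_pos: [0.5611, 0.2783, 0.0355]
tcp_rot: [2.018, 2.407, 0.001]
wrist_force: [-1.4, -0.6, 5.5]
width: 0.244
grip_force: 60.3
```

>>> servo_tool(
  targets=[
    {"hand": -1,"x": 0,"y": 0,"z": 0,"roll": 0},
    {"hand": -1,"x": 0,"y": 0,"z": 0,"roll": 0},
    {"hand": -1,"x": 0,"y": 0,"z": 0,"roll": 0},
    {"hand": -1,"x": 0,"y": 0,"z": 0,"roll": 0},
    {"hand": -1,"x": 0,"y": 0,"z": 0,"roll": 0},
    {"hand": -1,"x": 0,"y": 0,"z": 0,"roll": 0},
    {"hand": -1,"x": 0,"y": 0,"z": 0,"roll": 0},
    {"hand": -1,"x": 0,"y": 0,"z": 0,"roll": 0},
  ],
)

```text
time: 12.22
tool_pos: [0.5606, 0.278, 0.0341]
tcp_rot: [-2.019, -2.407, 0.0]
wrist_force: [0.7, -0.0, -0.3]
width: 0.999
grip_force: 0.0
```

>>> servo_tool(
  targets=[
    {"hand": -1,"x": 0,"y": 0,"z": -0.05,"roll": 0},
    {"hand": -1,"x": 0,"y": 0,"z": -0.1,"roll": 0},
    {"hand": -1,"x": 0,"y": 0,"z": -0.18,"roll": 0},
    {"hand": -1,"x": 0,"y": 0,"z": -0.26,"roll": 0},
    {"hand": -1,"x": 0,"y": 0,"z": -0.34,"roll": 0},
    {"hand": -1,"x": 0,"y": 0,"z": -0.4,"roll": 0},
    {"hand": -1,"x": 0,"y": 0,"z": -0.4,"roll": 0},
    {"hand": -1,"x": 0,"y": 0,"z": -0.4,"roll": 0},
  ],
)

```text
time: 12.88
tool_pos: [0.5625, 0.2788, 0.238]
tcp_rot: [2.017, 2.405, 0.01]
wrist_force: [-0.1, -0.2, -0.4]
width: 0.997
grip_force: 0.0
```

```bash
python3 - <<'E'
from wf import *
st,_=rep(); im=read_camera("wrist"); b=im.astype(int); m=((b[:,:,2]-b[:,:,0])>12)[:380]
ys,xs=np.where(m); print(np.percentile(xs,[2,50,98]),np.percentile(ys,[2,50,98]))
c=np.array([np.median(xs),np.median(ys)]); print(onz(cam("wrist",st),c,.05),len(xs))
cv2.imwrite("pics/w3.png",im[:,:,::-1])
E
```

```text
t 12.8833 tcp [0.5625 0.2788 0.238 ] warmer mm [ 57.9688 302.2549] toolx deg 100.03160213988235 tilt [0.0061 0.0028] F [-0.0866 -0.2487 -0.3654]
[292. 307. 322.] [152. 207. 268.]
[0.5591 0.2852 0.05  ] 3556
```

View pics/w3.png

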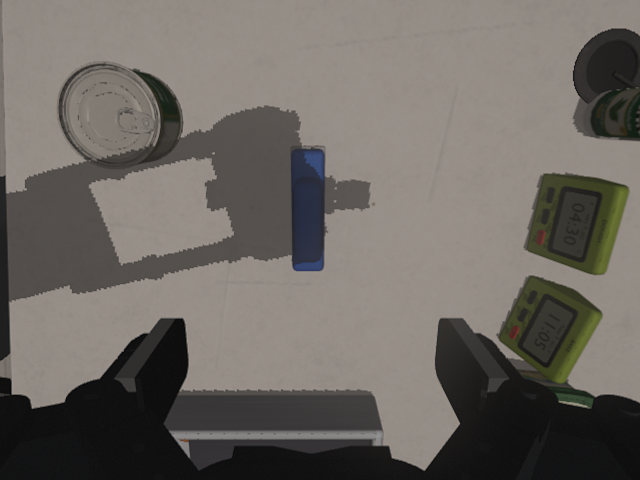

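The view shows the scraper standing upright and released at about (308,209), with the tin untouched at (120,113). Next is the lever, with the fingers shut.

>>> servo_tool(
  targets=[
    {"hand": 1,"x": -0.08,"y": -0.02,"z": 0,"roll": 0},
    {"hand": 1,"x": -0.16,"y": -0.041,"z": 0,"roll": 0},
    {"hand": 1,"x": -0.24,"y": -0.062,"z": 0,"roll": 0},
    {"hand": 1,"x": -0.32,"y": -0.082,"z": 0,"roll": 0},
    {"hand": 1,"x": -0.4,"y": -0.103,"z": 0,"roll": 0},
    {"hand": 1,"x": -0.48,"y": -0.124,"z": 0,"roll": 0},
    {"hand": 1,"x": -0.56,"y": -0.144,"z": 0,"roll": 0},
    {"hand": 1,"x": -0.64,"y": -0.165,"z": 0,"roll": 0},
    {"hand": 1,"x": -0.72,"y": -0.186,"z": 0,"roll": 0},
    {"hand": 1,"x": -0.78,"y": -0.2,"z": 0,"roll": 0},
  ],
)

```text
time: 13.77
tool_pos: [0.5278, -0.1261, 0.2315]
tcp_rot: [-2.018, -2.403, 0.004]
wrist_force: [0.8, 0.0, 0.0]
width: -0.0
grip_force: 0.0
```

>>> servo_tool(
  targets=[
    {"hand": 1,"x": -0.04,"y": -0.01,"z": 0,"roll": 0},
    {"hand": 1,"x": -0.063,"y": -0.017,"z": 0.03,"roll": 0},
    {"hand": 1,"x": -0.063,"y": -0.017,"z": 0.08,"roll": 0},
    {"hand": 1,"x": -0.063,"y": -0.017,"z": 0.13,"roll": 0},
    {"hand": 1,"x": -0.063,"y": -0.017,"z": 0.156,"roll": 0},
    {"hand": 1,"x": -0.063,"y": -0.017,"z": 0.156,"roll": 0},
    {"hand": 1,"x": -0.063,"y": -0.017,"z": 0.156,"roll": 0},
  ],
)

```text
time: 14.35
tool_pos: [0.5258, -0.1553, 0.1543]
tcp_rot: [-2.016, -2.404, 0.003]
wrist_force: [-0.3, -0.1, -0.8]
width: 0.002
grip_force: 0.0
```

```bash
python3 - <<'E'
from wf import *
st,M=rep(); print(st["width"],st["q"]); t=read_camera("top")
m,cs=blobs(t,(5,120,60),(22,255,255),(340,150,450,310),8)
for c in cs: print(cen(c),cv2.contourArea(c))
E
```

```text
t 14.35 tcp [ 0.5258 -0.1553  0.1543] warmer mm [ -53.9177 -118.8042] toolx deg 100.04276819984067 tilt [-0.0042  0.0015] F [-0.3441 -0.0561 -0.7971]
0.0016419313445089957 [-0.3327  0.0903  1.9547 -0.      1.1011 -0.5079]
[392.1016 292.8727] 116.5
[407.6609 289.7783] 115.0
[423.1139 287.3944] 120.0
[380.5145 277.9362] 115.0
```

>>> servo_tool(
  targets=[
    {"hand": 1,"x": 0,"y": 0.005,"z": 0.02,"roll": 0},
    {"hand": 1,"x": 0,"y": 0.005,"z": 0.045,"roll": 0},
    {"hand": 1,"x": 0,"y": 0.005,"z": 0.065,"roll": 0},
    {"hand": 1,"x": 0,"y": 0.005,"z": 0.08,"roll": 0},
    {"hand": 1,"x": 0,"y": 0.005,"z": 0.09,"roll": 0},
    {"hand": 1,"x": 0,"y": 0.005,"z": 0.09,"roll": 0},
    {"hand": 1,"x": 0,"y": 0.005,"z": 0.09,"roll": 0},
  ],
)

```text
time: 14.98
tool_pos: [0.5296, -0.1554, 0.1109]
tcp_rot: [-2.018, -2.407, 0.0]
wrist_force: [-0.1, -0.7, -0.8]
width: 0.002
grip_force: 0.0
```

>>> servo_tool(
  targets=[
    {"hand": 1,"x": 0,"y": 0,"z": 0.006,"roll": 0},
    {"hand": 1,"x": 0,"y": 0,"z": 0.006,"roll": 0},
    {"hand": 1,"x": 0,"y": 0,"z": 0.006,"roll": 0},
  ],
)

```text
time: 15.23
tool_pos: [0.5304, -0.1558, 0.1091]
tcp_rot: [2.018, 2.406, 0.001]
wrist_force: [-0.1, 0.2, 3.2]
width: 0.002
grip_force: 1.4
```

```bash
python3 -c "from wf import *; rep()"
```

```text
t 15.2333 tcp [ 0.5304 -0.1558  0.1091] warmer mm [ -49.4572 -120.1056] toolx deg 100.02227505722132 tilt [ 0.0016 -0.0005] F [-0.1038  0.156   3.1569]
```

Contact came at z = 0.109, matching the expected bar top of 0.1093. At the third click the bar top should be at 0.0527.

>>> servo_tool(
  targets=[
    {"hand": 1,"x": 0,"y": 0,"z": 0.01,"roll": 0},
    {"hand": 1,"x": 0,"y": -0.002,"z": 0.02,"roll": 0},
    {"hand": 1,"x": 0,"y": -0.004,"z": 0.03,"roll": 0},
    {"hand": 1,"x": 0,"y": -0.004,"z": 0.04,"roll": 0},
    {"hand": 1,"x": 0,"y": -0.004,"z": 0.05,"roll": 0},
    {"hand": 1,"x": 0,"y": -0.004,"z": 0.06,"roll": 0},
    {"hand": 1,"x": 0,"y": -0.004,"z": 0.07,"roll": 0},
    {"hand": 1,"x": 0,"y": -0.004,"z": 0.08,"roll": 0},
    {"hand": 1,"x": 0,"y": -0.004,"z": 0.09,"roll": 0},
    {"hand": 1,"x": 0,"y": -0.004,"z": 0.09,"roll": 0},
  ],
)

```text
time: 16.07
tool_pos: [0.528, -0.1559, 0.0628]
tcp_rot: [2.019, 2.407, 0.0]
wrist_force: [-2.4, -0.5, 5.6]
width: -0.001
grip_force: 2.8
```

```bash
python3 -c "from wf import *; rep()"
```

```text
t 16.0667 tcp [ 0.528  -0.1559  0.0628] warmer mm [ -51.8237 -119.7875] toolx deg 100.0236359302549 tilt [ 0.0005 -0.    ] F [-2.3674 -0.4544  5.6463]
```

Next I'll go 10 mm further in small steps, reading the force as it goes.

>>> servo_tool(
  targets=[
    {"hand": 1,"x": 0,"y": 0,"z": 0.006,"roll": 0},
    {"hand": 1,"x": 0,"y": 0,"z": 0.012,"roll": 0},
    {"hand": 1,"x": 0,"y": 0,"z": 0.012,"roll": 0},
  ],
)

```text
time: 16.32
tool_pos: [0.5289, -0.1558, 0.0575]
tcp_rot: [2.018, 2.405, 0.002]
wrist_force: [-0.1, 1.6, 3.4]
width: -0.0
grip_force: 2.1
```

>>> servo_tool(
  targets=[
    {"hand": 1,"x": 0,"y": 0,"z": 0.004,"roll": 0},
    {"hand": 1,"x": 0,"y": 0,"z": 0.008,"roll": 0},
    {"hand": 1,"x": 0,"y": 0,"z": 0.008,"roll": 0},
    {"hand": 1,"x": 0,"y": 0,"z": 0.008,"roll": 0},
  ],
)

```text
time: 16.65
tool_pos: [0.5297, -0.1557, 0.0544]
tcp_rot: [2.017, 2.405, 0.004]
wrist_force: [2.1, 2.9, 4.6]
width: 0.001
grip_force: 2.9
```

```bash
python3 - <<'E'
from wf import *
rep(); s=read_camera("scene"); t=read_camera("top"); w=read_camera("wrist")
cv2.imwrite("pics/e1.png",np.hstack([cv2.resize(w[:,:,::-1],(400,300)),cv2.resize(s[130:280,350:550,::-1],(400,300),interpolation=cv2.INTER_CUBIC)]))
E
```

```text
t 16.65 tcp [ 0.5297 -0.1557  0.0544] warmer mm [ -50.1376 -119.8748] toolx deg 100.00735095399112 tilt [0.0038 0.0001] F [2.1084 2.9491 4.6307]
```

View pics/e1.png

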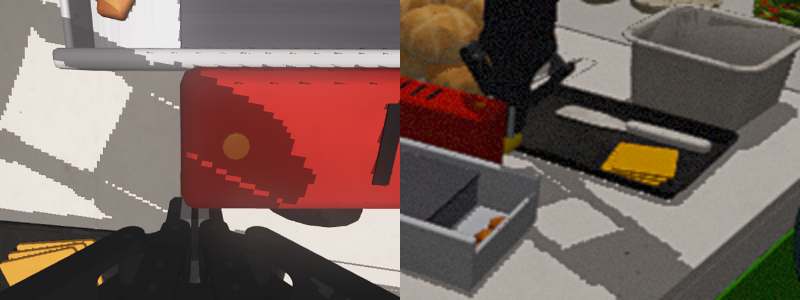

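>>> servo_tool(
  targets=[
    {"hand": 1,"x": 0,"y": 0,"z": 0.004,"roll": 0},
    {"hand": 1,"x": 0,"y": 0,"z": 0.004,"roll": 0},
    {"hand": 1,"x": 0,"y": 0,"z": 0.004,"roll": 0},
  ],
)

```text
time: 17.05
tool_pos: [0.5302, -0.1556, 0.0528]
tcp_rot: [2.017, 2.404, 0.005]
wrist_force: [1.6, 3.5, 7.4]
width: 0.003
grip_force: 3.5
```

>>> servo_tool(
  targets=[
    {"hand": 1,"x": 0,"y": 0,"z": 0,"roll": 0},
    {"hand": 1,"x": 0,"y": 0,"z": 0,"roll": 0},
    {"hand": 1,"x": 0,"y": 0,"z": 0,"roll": 0},
  ],
)

```text
time: 17.3
tool_pos: [0.5302, -0.1556, 0.0528]
tcp_rot: [2.017, 2.404, 0.005]
wrist_force: [1.6, 2.6, 7.1]
width: 0.005
grip_force: 3.4
```

```bash
python3 - <<'E'
from wf import *
st,M=rep(); s=read_camera("scene"); S=cam("scene")
m,cs=blobs(s,(20,120,70),(33,255,255),(390,165,425,215),5)
for c in cs: print(cen(c),cv2.boundingRect(c),cv2.contourArea(c))
# predicted pixel of bar outer end / inner end for angles
for th in(.6,.75,.9,1.05,1.2):
    a=.45-th; P=lambda y:np.r_[o+u*(.01-.065*np.cos(a))+v*y,.072+.065*np.sin(a)]
    print(th,proj(S,P(-.118)),proj(S,P(-.101)),proj(S,P(-.135)))
E
```

```text
t 17.3 tcp [ 0.5302 -0.1556  0.0528] warmer mm [ -49.6553 -119.8882] toolx deg 100.00843590237942 tilt [0.0047 0.    ] F [1.5828 2.5764 7.0519]
[405.0095 201.7571] (402, 198, 8, 9) 35.0
0.6 [406.0855 193.1786] [402.6766 196.1575] [409.4234 190.2618]
0.75 [404.8625 196.8616] [401.4586 199.8637] [408.1957 193.9217]
0.9 [403.0855 200.1803] [399.6822 203.2004] [406.4187 197.2225]
1.05 [400.8052 203.0636] [397.3981 206.096 ] [404.1425 200.0933]
1.2 [398.0823 205.4529] [394.6673 208.492 ] [401.4277 202.4757]
```

At z = 0.0528 (target 0.0527) the vertical force is 7.1 N, against an expected 7.2 N (8·cos 0.45). The lever is at the third click and the arm is steady, so I'll hand in.

```bash
python3 -c "from workcell import ticket; print(ticket.finish_job())"
```

```text
the job is handed in; nothing more can be done
None
```

I handed the job in at about 17 s: all four chips are in the trough, the scraper stands released on bare counter, the tin was left alone, and the fingers are holding the lever at the third click (7.1 N up on the fingers).

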